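# Open the pet carrier's gate and hold it wide for the guinea pig's bath

## Robot

A 7-joint arm with a two-finger parallel gripper is mounted at the origin on the work surface. World frame = base frame: x ahead of the robot, y to its left, z up, the work surface at z = 0. Lengths are in m, angles in rad, forces in N, time in s.
With the tool pointing down it reaches from about 0.4 to 0.875 m from the base axis. Payload 19.3 kg.
Tool frame: the origin (TCP) lies at the very end of the fingers, on their centre line; the grasp point (between the pads) lies 19 mm behind it; z points along the fingers, y is the line along which they close (so a half turn about z gives the same grasp; the last joint's range is limited). The gripper opens to 85 mm and grips with 20 to 120 N. Pads are 22 mm wide; open, the fingers measure 114 mm over their backs; the gripper's body (76 mm by 85 mm) begins 54 mm behind the grasp point. The pads swing forward as they close: fully open they stand 13 mm farther back than shut.
Start: joints at [1.051, 0.521, -0.036, 1.599, 0.021, 1.021, -0.113], TCP at [0.272, -0.563, 0.231] pointing down, gripper open.
Joint ranges: [-2.91, 2.91], [-0.3, 2.13], [-1.5, 1.42], [0.17, 2.43], [-1.26, 4.41], [0.16, 1.93], [-2.52, 2.52]. Speed limits (rad/s): [1.89, 1.89, 2.39, 2.39, 3.01, 3.01, 3.01].

## Interface

Orientations are given as [roll, pitch, yaw] about the fixed x, y, z axes, in that order (R = Rz(yaw) Ry(pitch) Rx(roll)).
In Python, from workcell import bot gives the robot as it stands.
- The arm moves only by the tool jog_arm, never from a script. Its argument "motion" is a list of rows, each a list of 5 numbers: the shift along the tool's x, y, z scaled (see below), then the turn about the tool's z scaled (see below), then the opening, from 0 (shut) to 1 (fully open). A call has 1 to 12 rows; each row shifts and turns the commanded pose from where the row before left it, along the tool's axes as they then stand; what a row does not reach is not made up. The controller multiplies each number of a shift by 30 mm and each number of a turn by 0.08 rad. A row lasts 1/10 s, in which the tool goes at most 50 mm and 8.59 degrees, less where a joint would pass 70% of its speed; a pose out of reach is approached as far as the arm can. A call with a number of a shift or a turn outside -1 to 1 is refused whole. A call with a gripper value outside its range is refused whole. The fingers move at their own pace and stop on an object; "newtons" is the grip in N (left out, the last holds). Time passes only in rows, so rows that do not move let the fingers close. It gives the time, the measured TCP pose, the force, the opening and the grip force at its end, in the units of the state.
- bot.observe(): the state, without advancing time (a new reading comes with each control period).
- bot.grab_frame(name): name is "side" or "top"; returns a dict with "pixels" (420x560x3 uint8, red, green, blue), "fovy" (degrees; the focal length in pixels is half the picture's height over the tangent of half this angle, whatever the lens; pixels are square), "cx", "cy" (the principal point, pixels), "rvec" (rotation vector, rad) and "tvec" (3), from world to camera coordinates, as OpenCV has them. Camera axes: x right, y down, z forward; pixel columns grow to the right and rows downward; lengths in m; the calibration is good to about 2 mm. A picture is of the moment at which its call begins. There is no depth.
- bot.job_done(): hands the job in; it is judged then, once.
The state is a dict: "clock": time; "qpos": joint angles; "qd": joint speeds; "joint_efforts": joint torques, N m; "position": TCP position; "tool_rot": TCP orientation; "force": force on the tool from outside, world axes, zero at the start; "moment": the same for the moment, N m; "grip_width": finger opening in m; "finger_force": force on a finger pad.
Only numpy, scipy, OpenCV 4.12 (cv2) and the standard library are available. Lean on these libraries where they do the work, as an engineer would, in place of code of your own. Each camera call takes 0.05 s, during which the arm holds its last target. There are 200 camera calls.

## Task

The small pet carrier on the vanity top must stand open for the guinea pig's bath. On top of its wire gate, first squeeze the safety catch (the pair of tabs in the middle, one in front of the gate and one behind it) until it clicks over and stays, then squeeze the gate catch (the pair of tabs near the gate's free edge) to draw its bolt, and swing the gate out past the click of its hinge until it stands wide open, at least square to the carrier's front. The gate is sprung and creeps back when let go, so finish while still holding it wide open, and leave the other things on the vanity standing where they are.

Things in the scene. Friction and masses are not known exactly. Their poses are not given: they have to be found in the camera images.
- carrier: Small-animal carrier, fixed to the vanity top: grey tub, white shell, 250 mm (its x) by 340 mm (its y), flat roof 172 mm high; wire gate over its +y end. Origin: centre of its underside, z up. A carry handle along y over the roof's middle is 206 mm high; apart from the gate nothing stands above 190 mm within 100 mm of the gate.
- gate_hinge (a point): Point on the gate's vertical hinge axis, 187 mm above the vanity top; turns with the gate. x: along the gate from its free edge to the hinge; y: out of its front; z up (the carrier's axes when shut; then it lies at x 100, y 178 mm in the carrier's frame). Gate: 200 mm wide (hinge to x = -200), wire below a steel top rail 12 mm thick whose top is 186 mm high.
- safety_grip (a point): Point to squeeze the safety catch, at x -70, y -5 mm from the hinge axis, 212 mm high, axes as gate_hinge. Two dark steel tabs, 26 mm wide along x, 8 thick, from 187 to 230 mm high: the back one fixed to the gate, outer face at y -26; the front one, outer face at y +28, slides 12 mm towards it. Squeeze along y: 54 mm over both at first, 42 when home; this point is then their middle.
- catch_grip (a point): Where to squeeze the gate catch: x -155, y 0 mm from the hinge axis, 212 mm high, axes as gate_hinge. Two dark steel tabs, 24 mm wide along y, 8 thick, from 187 to 230 mm high: the one at x -136 (outer face) is fixed to the gate; the other, outer face at x -186, carries the bolt and slides 12 mm towards it. Squeeze along x: 50 mm over both at first, 38 when home. May stay gripped as it turns.
- safety (a joint): Travel of the safety catch's front tab, m: 0 locked (its cross-bolt blocks the gate catch), 0.012 released. It takes about 7 N, clicks over at half travel and then stays released by itself.
- catch (a joint): Travel of the gate catch's sliding tab and bolt, m: 0 bolted, 0.012 fully drawn; the bolt clears the keeper from 0.010. It springs back when let go (4 N at 0, 10 N at 0.012). While the safety is locked it cannot be drawn.
- gate (a joint): Gate angle, rad: 0 shut, 1.8 at its stop. Opens towards the carrier's +y, clockwise from above: gate yaw = carrier yaw minus this angle. A spring pulls it shut (0.12 N m at 0, 0.26 at 1.8); a ball catch in the hinge resists by up to 0.5 N m more between 0.6 and 0.95, then clicks past; let go after that, the gate rests near 1.25. Wide open: beyond 1.55.
- flower_jar: Bystander: glass jar of flowers, 72 mm across, 100 mm high, 190 mm with its flowers. Origin: centre of its underside.
- soap_bottle: Bystander: amber soap bottle, 60 mm across, 160 mm high. Origin: centre of its underside.
- tooth_mug: Bystander: white tooth mug, 72 mm across, 95 mm high. Origin: centre of its underside.

How it is judged:
On the way, in this order (a step that is already met when the one before it is completed fails the run):
1. the safety catch is squeezed over to released, the gate still shut (value of joint safety above 0.009 m and value of joint gate below 0.08 rad), for 0.1 s.
2. the gate catch is squeezed by the fingers and its bolt drawn (value of joint catch above 0.009 m and contact force between the fingers and gate above 2 N), for 0.1 s.
3. the gate is swung past the click of its hinge (value of joint gate above 1 rad), for 0.05 s.
At the end, for the whole second after the job is handed in: The gate is held still by the fingers (contact of at least 0.5 N on the gate or its catches) at more than 1.55 rad (89 degrees), with the safety catch still released (more than 9 of its 12 mm) (value of joint gate above 1.55 rad and velocity of joint gate between -0.2 and 0.2 rad/s and contact force between the fingers and gate above 0.5 N and value of joint safety above 0.009 m); the arm keeps its last pose, push and grip.
It fails at once if the flower jar is knocked or moved more than 40 mm (distance of flower_jar from where it was at the start of the episode above 0.04 m or angle between flower_jar's own z axis and vertical above 0.4 rad).
It fails at once if the soap bottle is knocked or moved more than 40 mm (distance of soap_bottle from where it was at the start of the episode above 0.04 m or angle between soap_bottle's own z axis and vertical above 0.4 rad).
It fails at once if the tooth mug is knocked or moved more than 40 mm (distance of tooth_mug from where it was at the start of the episode above 0.04 m or angle between tooth_mug's own z axis and vertical above 0.4 rad).
It also fails if it takes over 45 s, if anything falls off the work surface, if the arm or the gripper's body presses on something with over 40 N, if the wrist force passes 120 N, or if a joint passes its speed limit or range.

## Working session

There is one attempt and no reset: what is moved stays moved. The work goes in short steps, Python scripts to look and compute and a tool call to move; the robot and the scene stay as the last step left them, time stands still between calls to the robot, and variables do not carry over. Pictures are saved under pics/ and viewed, at most 10 in all, crops included, and the job is handed in when it is done.

Besides the shell and the picture viewer there is one more tool, called as name(argument=value, ...) on one line, values as JSON. jog_arm: Moves the arm, as the interface text tells. Shifts and turns lie within -1 to 1; 1 stands for 30 mm of shift or 0.08 rad of turn. Its arguments: {"type":"object","properties":{"motion":{"type":"array","items":{"type":"array","items":{"type":"number"}}},"newtons":{"type":"number"}},"required":["motion"]}

```bash
mkdir -p pics; python3 - <<'E'
from workcell import bot
import cv2,json,numpy as np
print(bot.observe())
d={}
for n in("top","side"):
    f=bot.grab_frame(n); cv2.imwrite(f"pics/{n}0.png",cv2.cvtColor(f["pixels"],cv2.COLOR_RGB2BGR))
    d[n]={k:np.array(f[k]).tolist() for k in("fovy","cx","cy","rvec","tvec")}
json.dump(d,open("cal.json","w")); print(d)
E
```

```text
{'clock': 0.0, 'qpos': array([ 1.05081496,  0.52203386, -0.03633341,  1.59999252,  0.02124278,
        1.02108019, -0.11284607]), 'qd': array([-0.00092531,  0.00018697, -0.00069657, -0.00159342, -0.00115365,
        0.00042012, -0.00013078]), 'joint_efforts': array([-1.67314618e-03, -9.27114058e+01,  1.97871633e+00, -3.69940710e+01,
        1.76807446e-02,  8.02093127e-03, -5.66425149e-05]), 'position': array([ 0.27154854, -0.5625642 ,  0.23071885]), 'tool_rot': array([-3.14047043e+00,  1.12880928e-04,  4.49752678e-01]), 'force': array([ 0.8792603 , -0.62347529, -0.91111263]), 'moment': array([-0.0669067 ,  0.03705587, -0.00830724]), 'finger_force': 0.0, 'grip_width': 0.08537899625043846}
{'top': {'fovy': 51.71432934084381, 'cx': 277.8646085029419, 'cy': 208.41731807548135, 'rvec': [2.130917084883331, -2.190965455999872, 0.1381750314520273], 'tvec': [0.0448510992274271, 0.4800688024265406, 1.175504341259846]}, 'side': {'fovy': 53.25043178950927, 'cx': 279.16198507289965, 'cy': 213.64915413812312, 'rvec': [0.05842732635708501, -2.902197902339852, 1.158004348955702], 'tvec': [0.43892067028902143, 0.09395908635170905, 1.265911148184058]}}
```

View pics/top0.png

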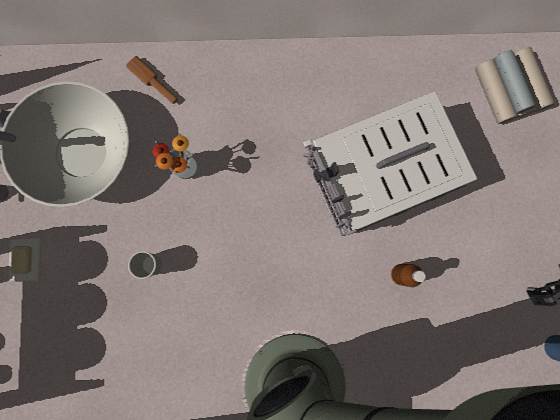

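View pics/side0.png

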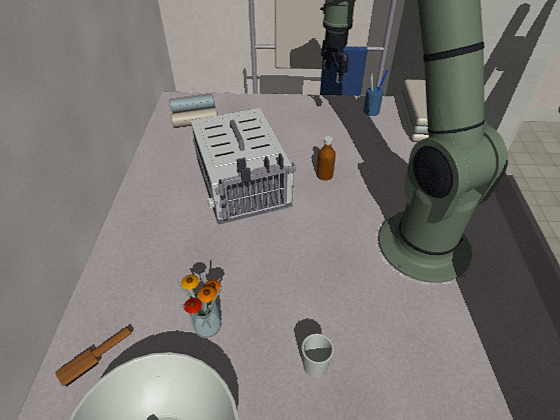

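The top view shows the carrier at about (305–475, 95–235), with the gate along its left end from (308,143) to (345,235). The jar is at (185,163), the mug at (142,264) and the bottle at (407,275). Next I'll enlarge the gate area.

```bash
python3 - <<'E'
import cv2
a=cv2.imread("pics/top0.png")[130:245,295:445]; cv2.imwrite("pics/topc.png",cv2.resize(a,None,fx=5,fy=5,interpolation=cv2.INTER_CUBIC))
a=cv2.imread("pics/side0.png")[100:225,185:310]; cv2.imwrite("pics/sidec.png",cv2.resize(a,None,fx=4.8,fy=4.8,interpolation=cv2.INTER_CUBIC))
E
```

```text
(no output)
```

View pics/topc.png

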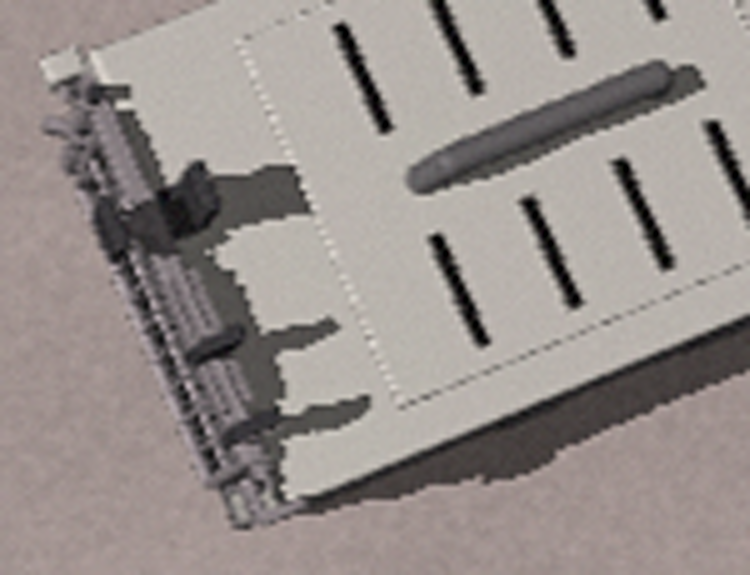

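View pics/sidec.png

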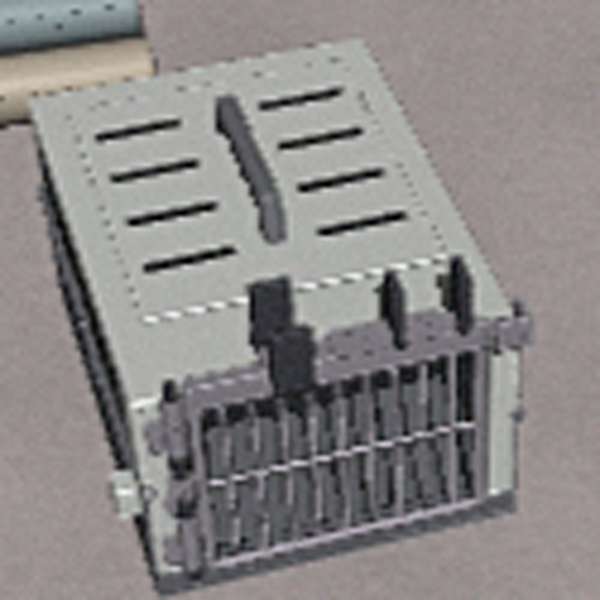

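The crops show the safety tabs: the back one at top-crop (205,190), the front one at (110,225). The catch tabs are at (217,342) and (250,425), and the hinge is at the upper left (85,80). I'll fit the carrier pose to these points.

```bash
cat > h.py <<'E'
import json,numpy as np,cv2
from scipy.optimize import least_squares
D=json.load(open("cal.json"))
def proj(n,P):
    d=D[n]; f=210/np.tan(np.radians(d["fovy"]/2)); K=np.array([[f,0,d["cx"]],[0,f,d["cy"]],[0,0,1]])
    return cv2.projectPoints(np.atleast_2d(np.float64(P)),np.array(d["rvec"]),np.array(d["tvec"]),K,None)[0][:,0]
def ray(n,u,z):
    g=least_squares(lambda p:(proj(n,[p[0],p[1],z])[0]-u),[.5,0]); return g.x
E
python3 - <<'E'
from h import *
H=np.array([100,178,0])
T=[((-140,-12,230),(243,332)),((-140,12,187),(190,355)),((-182,-12,230),(278,412)),((-182,12,187),(225,440)),((-57,-26,230),(205,163)),((-83,-26,230),(217,205)),((-57,28,187),(97,205)),((-83,28,187),(125,250))]
S=[((-57,-18,230),(250,283)),((-83,-18,230),(290,280)),((-57,28,230),(273,330)),((-83,28,230),(315,328)),((-57,28,187),(275,392)),((-83,28,187),(315,390)),((-140,0,230),(395,272)),((-182,0,230),(458,258)),((-140,12,187),(403,348)),((-182,12,187),(465,335))]
C=[((125,-170,172),(35,100)),((-125,-170,172),(360,40))]
P=[];U=[];N=[]
for p,u in T: P.append(np.array(p)+H);U.append(np.array(u)/5+[295,130]);N.append("top")
for p,u in S: P.append(np.array(p)+H);U.append(np.array(u)/4.8+[185,100]);N.append("side")
for p,u in C: P.append(np.array(p));U.append(np.array(u)/4.8+[185,100]);N.append("side")
for p,u in [((125,-170,172),(435,94)),((-125,-170,172),(475,179))]: P.append(np.array(p));U.append(np.array(u));N.append("top")
P=np.array(P)/1e3
def W(q,P): c,s=np.cos(q[2]),np.sin(q[2]); return P@np.array([[c,s,0],[-s,c,0],[0,0,1]])+[q[0],q[1],0]
def res(q,r=False):
    X=W(q,P); e=np.array([proj(n,x)[0]-u for n,x,u in zip(N,X,U)]); return e if r else e.ravel()
g=least_squares(res,[.55,-.2,.35],loss="soft_l1"); print(g.x); print(np.c_[res(g.x,True)].round(1).tolist())
for i in("top","side"):
  m=[n==i for n in N]; P0,U0,N0=P,U,N
  P=P0[m];U=[u for u,k in zip(U0,m) if k];N=[i]*sum(m)
  print(i,least_squares(res,g.x,loss="soft_l1").x); P,U,N=P0,U0,N0
for n,p in dict(hinge=(0,0,187),safety=(-70,-5,212),catch=(-155,0,212)).items(): print(n,W(g.x,(np.array(p)+H)[None]/1e3))
print("jar",ray("top",(185,163),.1),"mug",ray("top",(142,264),.095),ray("side",(317,342),.095),"bottle",ray("side",(326,178),0.0),ray("top",(419,276),.16),"jar side",ray("side",(206,334),0))
E
```

```text
[ 0.57885826 -0.26261347  0.3638643 ]
[[0.5, -0.8], [-0.7, 1.0], [0.8, -0.2], [-0.8, -0.0], [-0.5, -1.6], [1.5, 0.0], [-1.6, 2.3], [-3.1, 3.0], [-0.1, 1.1], [0.5, -0.2], [-0.7, 1.4], [-0.3, -0.2], [-0.1, 0.1], [0.5, -1.5], [-0.3, 1.3], [0.6, 1.2], [-0.4, -0.4], [0.4, -0.7], [-1.9, -1.2], [0.9, -1.7], [1.0, -4.4], [3.7, 0.3]]
top [ 0.57881566 -0.26268288  0.36238765]
side [ 0.57924803 -0.26248043  0.36676962]
hinge [[ 0.60896302 -0.06067857  0.187     ]]
safety [[ 0.54532546 -0.09026339  0.212     ]]
catch [[ 0.46411109 -0.11584124  0.212     ]]
jar [0.60033025 0.27440289] mug [0.33812199 0.38692143] [0.33807595 0.3751049 ] bottle [ 0.28615417 -0.29149998] [ 0.29006258 -0.30613921] jar side [0.61261985 0.31702851]
```

```bash
cat > go.py <<'E'
# go.py X(gate x mm) Y(gate y mm) z(mm) turnoffset theta : print tool-frame deltas in move units
import sys; from workcell import bot; import numpy as np
from scipy.spatial.transform import Rotation as R
gx,gy,z,off,th=map(float,sys.argv[1:6]); o=bot.observe()
y0=.364; h=np.array([.5789-.0,-.2626]); c,s=np.cos(y0),np.sin(y0); h=h+np.array([[c,-s],[s,c]])@[.1,.178]
g=y0-th; c,s=np.cos(g),np.sin(g); t=np.r_[h+np.array([[c,-s],[s,c]])@[gx/1e3,gy/1e3],z/1e3]
Rt=R.from_euler("xyz",o["tool_rot"]); d=Rt.inv().apply(t-o["position"])
turn=-(g+off-o["tool_rot"][2]); R2=Rt*R.from_euler("z",turn); d2=R2.inv().apply(t-o["position"])
print("target",t.round(4),"units now",(d/.03).round(2),"after turn",(d2/.03).round(2),"turn",round(turn/.08,2),"t",o["clock"])
E
python3 go.py -70 -5 250 0 0
```

```text
target [ 0.5453 -0.0903  0.25  ] units now [ 15.06 -10.21  -0.63] after turn [ 14.13 -11.46  -0.63] turn 1.07 t 0.1
```

jog_arm(motion=[[0, 0, -0.35, 0.54, 1], [0, 0, -0.35, 0.54, 1], [0.94, -0.76, 0, 0, 1], [0.94, -0.76, 0, 0, 1], [0.94, -0.76, 0, 0, 1], [0.94, -0.76, 0, 0, 1], [0.94, -0.76, 0, 0, 1], [0.94, -0.76, 0, 0, 1], [0.94, -0.76, 0, 0, 1], [0.94, -0.76, 0, 0, 1], [0.94, -0.76, 0, 0, 1], [0.94, -0.76, 0, 0, 1]], newtons=25)

```text
clock: 1.3
position: [0.4547, -0.2481, 0.2522]
tool_rot: [-3.141, 0.0, 0.363]
force: [0.3, -0.9, 0.8]
grip_width: 0.0853
finger_force: 0.0
```

```bash
python3 go.py -70 -5 250 0 0
```

```text
target [ 0.5453 -0.0903  0.25  ] units now [ 4.69 -3.84  0.07] after turn [ 4.7  -3.84  0.07] turn -0.01 t 1.3
```

jog_arm(motion=[[0.94, -0.76, 0, 0, 1], [0.94, -0.76, 0, 0, 1], [0.94, -0.76, 0, 0, 1], [0.94, -0.76, 0, 0, 1], [0.4, -0.4, 0, 0, 1], [0, 0, 0, 0, 1], [0, 0, 0, 0, 1], [0, 0, 0, 0, 1]])

```text
clock: 2.1
position: [0.5338, -0.1098, 0.2522]
tool_rot: [3.141, 0.001, 0.362]
force: [0.4, -0.6, 0.5]
grip_width: 0.0855
finger_force: 0.0
```

```bash
python3 go.py -70 -5 193 0 0; python3 - <<'E'
from workcell import bot
import cv2
f=bot.grab_frame("side")["pixels"][80:230,150:350]; cv2.imwrite("pics/s1.png",cv2.cvtColor(cv2.resize(f,None,fx=4,fy=4,interpolation=cv2.INTER_CUBIC),cv2.COLOR_RGB2BGR))
E
```

```text
target [ 0.5453 -0.0903  0.193 ] units now [ 0.59 -0.47  1.97] after turn [ 0.59 -0.47  1.97] turn -0.02 t 2.1
```

View pics/s1.png

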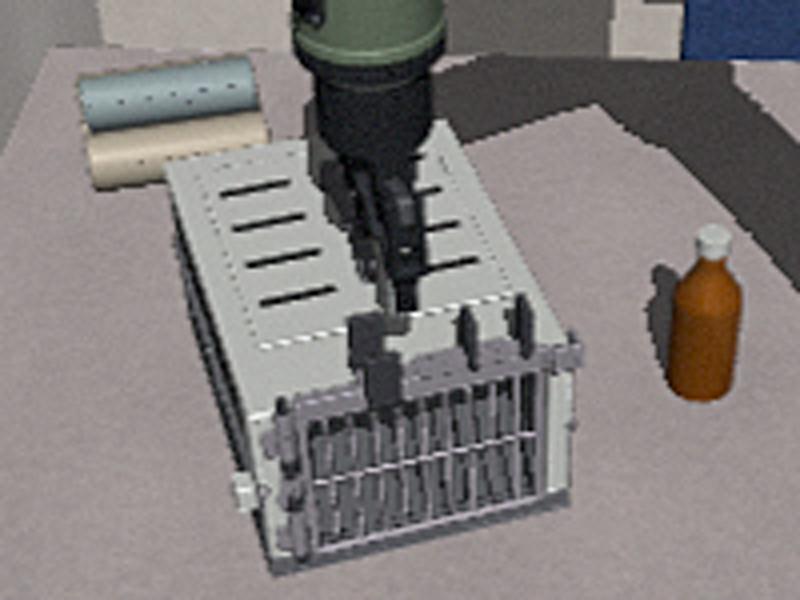

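The front finger is at crop (405,300), short of the safety tabs at (375,345). That matches the remaining offset I computed.

jog_arm(motion=[[0.59, -0.47, 0, 0, 1], [0, 0, 0, 0, 1], [0, 0, 0, 0, 1], [0, 0, 0.5, 0, 1], [0, 0, 0.5, 0, 1], [0, 0, 0.5, 0, 1], [0, 0, 0.45, 0, 1], [0, 0, 0, 0, 1], [0, 0, 0, 0, 1]])

```text
clock: 3.05
position: [0.5457, -0.0896, 0.194]
tool_rot: [-3.142, 0.0, 0.363]
force: [0.4, 0.2, 2.0]
grip_width: 0.0857
finger_force: 0.0
```

```bash
python3 go.py -70 -5 193 0 0; python3 - <<'E'
from workcell import bot
import cv2,numpy as np
f=bot.grab_frame("side")["pixels"][105:205,185:310]; g=bot.grab_frame("top")["pixels"][130:245,275:400]
r=lambda a,s:cv2.resize(a,(400,500),interpolation=cv2.INTER_CUBIC)
cv2.imwrite("pics/s2.png",cv2.cvtColor(np.hstack([r(f,4),r(g,4)]),cv2.COLOR_RGB2BGR))
E
```

```text
target [ 0.5453 -0.0903  0.193 ] units now [-0.02  0.02  0.03] after turn [-0.02  0.02  0.03] turn -0.01 t 3.05
```

View pics/s2.png

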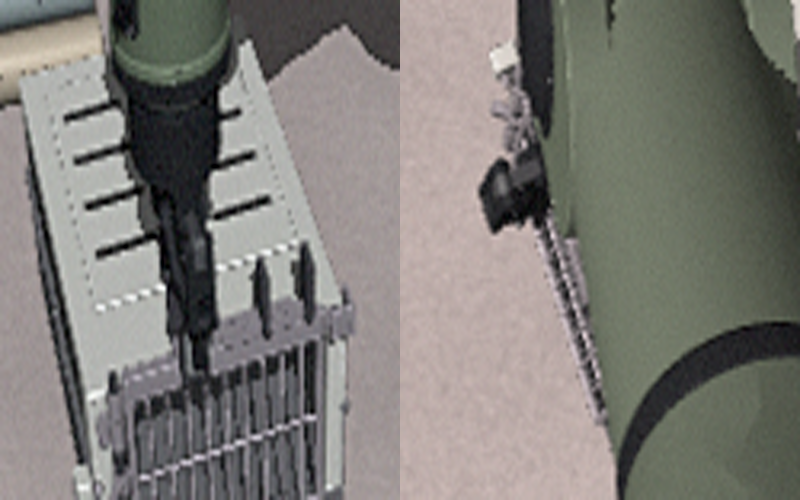

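The front finger tip is at about (200,370), in front of and covering the front safety tab. No contact force shows, so the fingers straddle the tabs. Now I'll squeeze.

jog_arm(motion=[[0, 0, 0, 0, 0.3], [0, 0, 0, 0, 0.3], [0, 0, 0, 0, 0.3], [0, 0, 0, 0, 0.3], [0, 0, 0, 0, 0.3], [0, 0, 0, 0, 0.3], [0, 0, 0, 0, 0.3], [0, 0, 0, 0, 0.3]], newtons=30)

```text
clock: 3.95
position: [0.5458, -0.0889, 0.1943]
tool_rot: [-3.141, -0.0, 0.364]
force: [-3.2, 2.1, 8.4]
grip_width: 0.0408
finger_force: 29.7
```

The opening is 41 mm with 30 N of grip, so the safety tab is home. Next I release, lift and turn to the gate catch.

jog_arm(motion=[[0, 0, 0, 0, 1], [0, 0, 0, 0, 1], [0, 0, 0, 0, 1], [0, 0, 0, 0, 1], [0, 0, 0, 0, 1], [0, 0, -0.6, 0, 1], [0, 0, -0.7, 0, 1], [0, 0, -0.7, 0, 1], [0, 0, 0, -1, 1], [0, 0, 0, -1, 1], [0, 0, 0, -1, 1], [0, 0, 0, -1, 1]])

```text
clock: 5.15
position: [0.5458, -0.0892, 0.2538]
tool_rot: [3.142, -0.0, 0.687]
force: [-0.1, -0.2, 0.9]
grip_width: 0.0855
finger_force: 0.0
```

jog_arm(motion=[[0, 0, 0, -1, 1], [0, 0, 0, -1, 1], [0, 0, 0, -1, 1], [0, 0, 0, -1, 1], [0, 0, 0, -1, 1], [0, 0, 0, -1, 1], [0, 0, 0, -1, 1], [0, 0, 0, -1, 1], [0, 0, 0, -1, 1], [0, 0, 0, -1, 1], [0, 0, 0, -1, 1], [0, 0, 0, -1, 1]])

```text
clock: 6.35
position: [0.5457, -0.0893, 0.2538]
tool_rot: [-3.142, 0.0, 1.647]
force: [0.8, -0.3, 0.0]
grip_width: 0.0851
finger_force: 0.0
```

```bash
python3 go.py -155 0 250 1.5708 0
```

```text
target [ 0.4641 -0.1158  0.25  ] units now [-0.68 -2.78  0.13] after turn [ 0.14 -2.86  0.13] turn -3.6 t 6.35
```

jog_arm(motion=[[0, 0, 0, -0.9, 1], [0, 0, 0, -0.9, 1], [0, 0, 0, -0.9, 1], [0, 0, 0, -0.9, 1], [0.04, -0.95, 0, 0, 1], [0.05, -0.95, 0, 0, 1], [0.05, -0.95, 0, 0, 1], [0, 0, 0, 0, 1], [0, 0, 0, 0, 1]])

```text
clock: 7.25
position: [0.4643, -0.1158, 0.2541]
tool_rot: [3.141, 0.001, 1.931]
force: [-0.1, -0.6, 0.4]
grip_width: 0.0852
finger_force: 0.0
```

```bash
python3 go.py -155 0 193 1.5708 0; python3 - <<'E'
from workcell import bot
import cv2,numpy as np
f=bot.grab_frame("side")["pixels"][105:205,185:310]
r=lambda a,s:cv2.resize(a,(625,500),interpolation=cv2.INTER_CUBIC)
cv2.imwrite("pics/s3.png",cv2.cvtColor(r(f,4),cv2.COLOR_RGB2BGR))
E
```

```text
target [ 0.4641 -0.1158  0.193 ] units now [ 0.   -0.01  2.04] after turn [ 0.   -0.01  2.04] turn -0.05 t 7.25
```

View pics/s3.png

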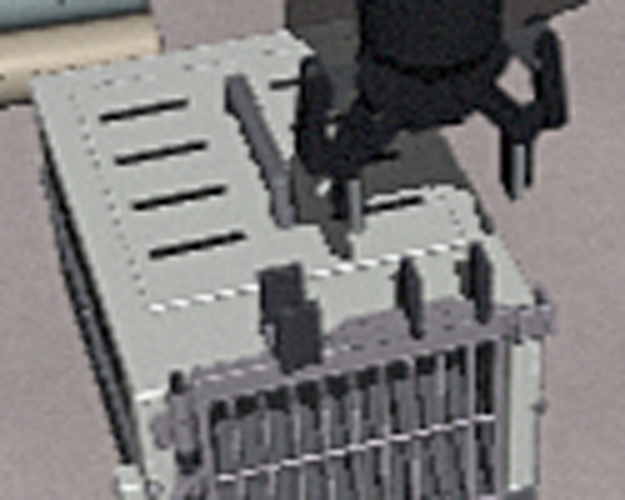

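The fingers at x≈350 and 515 straddle the catch tabs at 412 and 482. The front safety tab at (298,330) sits closer to the back one now. I'll go down and squeeze.

jog_arm(motion=[[0, 0, 0.5, -0.05, 1], [0, 0, 0.5, 0, 1], [0, 0, 0.5, 0, 1], [0, 0, 0.5, 0, 1], [0, 0, 0, 0, 1], [0, 0, 0, 0, 0.2], [0, 0, 0, 0, 0.2], [0, 0, 0, 0, 0.2], [0, 0, 0, 0, 0.2], [0, 0, 0, 0, 0.2], [0, 0, 0, 0, 0.2], [0, 0, 0, 0, 0.2]], newtons=40)

```text
clock: 8.5
position: [0.4644, -0.1156, 0.1946]
tool_rot: [3.141, 0.001, 1.935]
force: [-2.2, -1.1, 6.5]
grip_width: 0.0372
finger_force: 40.7
```

```bash
python3 go.py -155 0 193 1.5708 0; python3 -c "
import numpy as np
R=155;d=.08
print(2*R*np.sin(d/2)/30)"
```

```text
target [ 0.4641 -0.1158  0.193 ] units now [-0.   -0.01  0.05] after turn [-0.   -0.01  0.05] turn 0.01 t 8.5
0.413223119928553
```

The opening is 37 mm with the grip on, so the bolt is drawn. Now I swing the gate on its arc, starting with a short stretch.

jog_arm(motion=[[0.2, 0.005, 0, 0.5, 0.2], [0.41, 0.016, 0, 1, 0.2], [0.41, 0.016, 0, 1, 0.2], [0.41, 0.016, 0, 1, 0.2], [0.2, 0.005, 0, 0.5, 0.2], [0, 0, 0, 0, 0.2]])

```text
clock: 9.1
position: [0.4539, -0.0671, 0.1946]
tool_rot: [-3.141, 0.001, 1.615]
force: [-8.6, -1.4, 11.2]
grip_width: 0.0371
finger_force: 39.8
```

```bash
python3 go.py -155 0 194 1.5708 0.32
```

```text
target [ 0.4541 -0.0675  0.194 ] units now [-0.01  0.01  0.02] after turn [-0.01  0.01  0.02] turn -0.0 t 9.1
```

jog_arm(motion=[[0.41, 0.016, 0, 1, 0.2], [0.41, 0.016, 0, 1, 0.2], [0.41, 0.016, 0, 1, 0.2], [0.41, 0.016, 0, 1, 0.2], [0.41, 0.016, 0, 1, 0.2], [0.41, 0.016, 0, 1, 0.2], [0.41, 0.016, 0, 1, 0.2], [0.41, 0.016, 0, 1, 0.2], [0.41, 0.016, 0, 1, 0.2], [0, 0, 0, 0, 0.2]])

```text
clock: 10.1
position: [0.4877, 0.0377, 0.1946]
tool_rot: [-3.14, -0.0, 0.894]
force: [-12.8, 6.2, 18.1]
grip_width: 0.037
finger_force: 40.7
```

```bash
python3 go.py -155 0 194 1.5708 1.04
```

```text
target [0.4881 0.0363 0.194 ] units now [-0.03  0.04  0.02] after turn [-0.03  0.04  0.02] turn -0.02 t 10.1
```

jog_arm(motion=[[0.41, 0.03, 0, 1, 0.2], [0.41, 0.03, 0, 1, 0.2], [0.41, 0.016, 0, 1, 0.2], [0.41, 0.016, 0, 1, 0.2], [0.41, 0.016, 0, 1, 0.2], [0.41, 0.016, 0, 1, 0.2], [0.41, 0.016, 0, 1, 0.2], [0.41, 0.016, 0, 1, 0.2], [0, 0, 0, 0, 0.2], [0, 0, 0, 0, 0.2], [0, 0, 0, 0, 0.2]])

```text
clock: 11.2
position: [0.5689, 0.0907, 0.1947]
tool_rot: [-3.138, 0.0, 0.257]
force: [-11.5, 14.5, 7.7]
grip_width: 0.0372
finger_force: 39.2
```

```bash
python3 go.py -155 0 194 1.5708 1.68; python3 - <<'E'
from workcell import bot
import cv2
for n in("side",):
    f=bot.grab_frame(n)["pixels"]; cv2.imwrite(f"pics/{n}4.png",cv2.cvtColor(f,cv2.COLOR_RGB2BGR))
E
```

```text
target [0.5699 0.0893 0.194 ] units now [0.02 0.05 0.02] after turn [0.02 0.05 0.02] turn 0.02 t 11.2
```

View pics/side4.png

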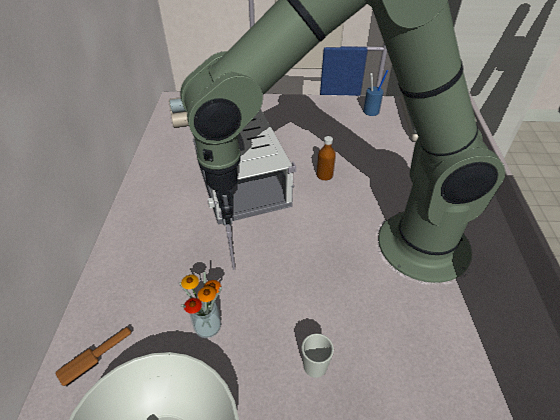

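The gate is edge-on at (232,245), square to the carrier's front and held at about 1.68 rad. The jar at (205,320), mug and bottle are all still standing, so I'll hand it in.

```bash
python3 -c "
from workcell import bot
print(bot.job_done())"
```

```text
the job is handed in; nothing more can be done
None
```

I released the safety catch, drew the gate catch and swung the gate open to about 1.68 rad, where the gripper still holds it; the jar, bottle and mug stayed standing, and the job was handed in after about 11 s (no verdict was returned).

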